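Find the lid that rocks, close the larder box with the flat one

ROBOT

A 6-joint arm with a two-finger parallel gripper is mounted at the origin on the work surface. World frame = base frame: x ahead of the robot, y to its left, z up, the work surface at z = 0. Lengths are in m, angles in rad, forces in N, time in s.
With the tool pointing down it reaches from about 0.375 to 0.975 m from the base axis. Payload 3.8 kg.
Tool frame: the origin (TCP) lies where the fingers leave the gripper's body, on its centre line; the fingertips stand 73 mm ahead of it and the grasp point (between the pads) lies 54 mm ahead of it; z points along the fingers, y is the line along which they close (so a half turn about z gives the same grasp; the last joint's range is limited). The gripper opens to 85 mm and grips with 20 to 120 N. Pads are 22 mm wide; open, the fingers measure 114 mm over their backs; the gripper's body (76 mm by 85 mm) begins 54 mm behind the grasp point. The pads swing forward as they close: fully open they stand 13 mm farther back than shut.
Start: joints at [-1.241, 0.264, 1.604, -0, 1.274, -0.037], TCP at [0.242, -0.63, 0.304] pointing down, gripper open.
Joint ranges: [-2.63, 2.63], [-0.94, 2.18], [0.31, 2.57], [-1.31, 4.45], [0, 2.66], [-2.55, 2.55]. Speed limits (rad/s): [2.57, 2.57, 3.14, 3.14, 3.14, 3.14].

INTERFACE

Orientations are given as a rotation vector (axis times angle).
In Python, from station import bot gives the robot as it stands. Calls block until the motion is done:
- bot.movep(position, orientation): joint-space move of the TCP to a pose.
- bot.line_to(position, rot=None, velocity=0.15, force_limit=None): straight line of the TCP; rot=None keeps the orientation; velocity is the mean speed in m/s. With force_limit (N) it stops when the force on the tool has changed by that much, and returns True; else False.
- bot.move_j(angles): joint-space move.
- bot.move_gripper(opening, grip_force=None): finger opening in m; grip_force is the grip in N (None keeps the last); returns when the fingers have stopped.
- bot.pause(seconds).
- bot.inverse_kinematics(position, orientation): joint angles nearest the present ones, or None.
- bot.get_obs(): the state.
- bot.snapshot(name): name is "side" or "top"; returns a dict with "color" (480x640x3 uint8, red, green, blue), "mtx" (3x3 intrinsics, pixels), "world_to_cam" (4x4, takes a point from world to camera coordinates). Camera axes: x right, y down, z forward; pixel columns grow to the right and rows downward; lengths in m; the calibration is good to about 2 mm. A picture is of the moment at which its call begins. There is no depth.
A pose or a line that the arm cannot do raises bot.MotionError and nothing moves.
- bot.job_done(): hands the job in; it is judged then, once.
Trained networks look in the newest picture that a camera, given by its name, has taken for a name from the list of things; names that differ only in an ending like _2 or _b are one class to them, and where a whole thing is asked for, a point or a joint stands for the part that bears it (a point fixed in the world has none). Each returns a list of dicts, best first, with "p" (0 to 1); they miss things now and then, are a little off and sometimes report something else, mostly with a low value. They report only what shows in the picture. A call takes as long as a camera call. They do not tell look-alikes from the thing itself.
- bot.spot_in(camera, name): "extent" ([left, top, right, bottom] as shares, 0 to 1, of the picture: columns of its width, rows of its height, round what is visible of it).
- bot.cut_out(camera, name): "pixels" (480x640 bool, what is visible of it) and "extent" ([left, top, right, bottom] as shares, 0 to 1, of the picture: columns of its width, rows of its height, round what is visible of it).
- bot.place_of(camera, name): "position" ([row, column] as shares, 0 to 1, of the picture: columns of its width, rows of its height: a listed point, or the origin of a listed thing).
The state is a dict: "t": time; "joint_pos": joint angles; "joint_velocities": joint speeds; "tau": joint torques, N m; "tcp_pos": TCP position; "orientation": TCP orientation; "contact_force": force on the tool from outside, world axes, zero at the start; "ft_torque": the same for the moment, N m; "gripper_width": finger opening in m; "grip_force": force on a finger pad.
Only numpy, scipy, OpenCV 4.12 (cv2) and the standard library are available. Lean on these libraries where they do the work, as an engineer would, in place of code of your own. Each camera call takes 0.05 s, during which the arm holds its last target. There are 200 camera calls.

TASK

One of the two beech lids lying on the marble slab has cupped. Press gently with a fingertip on their long edges to find the one that rocks, and feel it tip; then take the flat one and seat it, gently and fully home, in the rim of the white stoneware box. Leave the rocking lid lying on the slab and everything else where it stands.

Things in the scene. Friction and masses are not known exactly. Their poses are not given: they have to be found in the camera images.
- lid_a: one of two like beech lids (one flat, one cupped: find out which), glued of seven staves: 130 mm along its x (the grain) by 110 mm along y, 14 mm thick, 0.15 to 0.27 kg. A bar handle, 90 mm long along x, 20 mm wide, its top 40 mm and underside 24 mm above the lid's underside, stands along the middle on two feet. Origin: middle of the underside, z up. At rest both lie level, poses alike.
- lid_b: one of two like beech lids (one flat, one cupped: find out which), glued of seven staves: 130 mm along its x (the grain) by 110 mm along y, 14 mm thick, 0.15 to 0.27 kg. A bar handle, 90 mm long along x, 20 mm wide, its top 40 mm and underside 24 mm above the lid's underside, stands along the middle on two feet. Origin: middle of the underside, z up. At rest both lie level, poses alike.
- press_a (a point): point of lid_a to press: on its top, 43 mm from the middle along its y axis, 14 mm above the underside at the middle. The like point at y = -43 mm serves as well. A flat lid does not move there under 2 to 8 N, which is ample; come down slowly (under 10 mm/s), since more than 60 N bruises the wood.
- press_b (a point): the like point of lid_b. The cupped lid's underside is bowed along y to a radius of 336 mm: its long edges stand 4.5 mm off the slab (top 2.7 mm higher at the press point). Pressed there with 1 N or more it rolls onto that edge, about 0.1 to 0.14 rad about its x axis, and rolls back level when let go.
- slab: white marble pastry slab, 380 mm (x) by 210 mm (y), 20 mm thick, flat and immovable. Origin: middle of its underside, on the worktop; its top, on which both lids lie with 15 mm or more between them, is 20 mm above. The lids' grain runs roughly along the slab's x axis.
- box: open white stoneware box, loose, 2.4 kg. Collar 152 mm (x) by 132 mm (y) outside, top at z = 100 mm; inside it a rebate 134 by 114 mm, 8 mm deep (2 mm clearance round a lid). Ledges at z = 92 mm along its two long (y) sides carry the lid; between them the mouth is 134 by 98 mm. Origin: middle of its underside, z up. A lid fits either way round, grain along the box's x.
- box_seat (a point): middle of the box's rebate at the height of the ledge, 92 mm above the box's underside; the origin of the flat lid lies here when home (6 mm proud of the collar); the cupped lid would sag 3.6 mm lower between the ledges. Axes as the box.
- ramekin: small white ceramic cup, 80 mm across, 45 mm high, beyond the box. Origin: middle of its underside. Bystander, leave alone.
- cutter: steel biscuit-cutter ring, 64 mm across, 35 mm high, on the robot's side of the box. Origin: middle of its underside. Bystander.
- mill: dark wooden pepper mill, 54 mm across, 132 mm high, beyond the slab. Origin: middle of its underside. Bystander.
- spoon: wooden spoon lying to the right. Origin: on its underside near its middle. Bystander.
- mug: blue mug, 80 mm across, 90 mm high, to the left. Origin: middle of its underside. Bystander.
- palette_knife: spatula with a steel blade lying to the right, near the robot. Origin: on its underside near its middle. Bystander.
Not all that is in view belongs to the job. Leave any blue look-alike of the lid_a alone.

How it is judged:
On the way, in this order (a step that is already met when the one before it is completed fails the run):
1. The cupped lid, lying on the slab, is tipped by the fingers onto one of its long edges (more than 0.06 rad) (((angle between lid_a's own z axis and vertical between 0.06 and 0.25 rad and contact force between the fingers and lid_a above 0.3 N and contact force between lid_a and slab above 0.3 N) or (angle between lid_b's own z axis and vertical between 0.06 and 0.25 rad and contact force between the fingers and lid_b above 0.3 N and contact force between lid_b and slab above 0.3 N))), for 0.2 s.
2. After that a lid is lifted clear of the slab (((z of lid_a in the frame of slab above 0.05 m and contact force between lid_a and slab below 0.1 N) or (z of lid_b in the frame of slab above 0.05 m and contact force between lid_b and slab below 0.1 N))), for 0.1 s.
At the end, for the whole second after the job is handed in: The flat lid lies let go on the ledges of the box: within 5 mm of centre, its middle from 1.5 mm below (a cupped one sags more) to 2.5 mm above them, turned under 0.06 and level within 0.03 rad; the other rests level on the slab, within 150 mm along, 80 mm across; the box upright (((horizontal distance between lid_a and box_seat below 0.005 m and z of lid_a in the frame of box between 0.0905 and 0.0945 m and angle between the x axis of lid_a and the x axis of box, either way round below 0.06 rad and angle between lid_a's own z axis and vertical below 0.03 rad and linear speed of each of lid_a, lid_b below 0.01 m/s and x of lid_b in the frame of slab between -0.15 and 0.15 m and y of lid_b in the frame of slab between -0.08 and 0.08 m and z of lid_b in the frame of slab between 0.015 and 0.026 m and angle between lid_b's own z axis and vertical below 0.06 rad) or (horizontal distance between lid_b and box_seat below 0.005 m and z of lid_b in the frame of box between 0.0905 and 0.0945 m and angle between the x axis of lid_b and the x axis of box, either way round below 0.06 rad and angle between lid_b's own z axis and vertical below 0.03 rad and linear speed of each of lid_b, lid_a below 0.01 m/s and x of lid_a in the frame of slab between -0.15 and 0.15 m and y of lid_a in the frame of slab between -0.08 and 0.08 m and z of lid_a in the frame of slab between 0.015 and 0.026 m and angle between lid_a's own z axis and vertical below 0.06 rad)) and angle between box's own z axis and vertical below 0.02 rad); the robot touches nothing.
It fails at once if A lid is pressed or knocked on the slab with more than 60 N (contact force between any of lid_a, lid_b and slab above 60 N).
It fails at once if A lid is forced or dropped on the box with more than 60 N (contact force between any of lid_a, lid_b and box above 60 N).
It fails at once if The box is shoved more than 30 mm (distance of box from where it was at the start of the episode above 0.03 m).
It fails at once if A bystander is moved more than 30 mm (distance of any of ramekin, cutter, mill, spoon, mug, palette_knife from where it was at the start of the episode above 0.03 m).
It also fails if it takes over 67 s, if anything falls off the work surface, if the arm or the gripper's body presses on something with over 40 N, if the wrist force passes 120 N, or if a joint passes its speed limit or range.

## Working session

There is one attempt and no reset: what is moved stays moved. The work goes in short steps, each a Python script; the robot and the scene stay as the last script left them, time stands still between calls to the robot, and variables do not carry over. Pictures are saved under pics/ and viewed, at most 10 in all, crops included, and the job is handed in when it is done.

```bash
mkdir -p pics
python3 - <<'E'
from station import bot
import cv2,numpy as np
for c in("top","side"):
    s=bot.snapshot(c); cv2.imwrite(f"pics/{c}0.png",s["color"][:,:,::-1])
    print(c,s["mtx"].round(1).tolist(),s["world_to_cam"].round(3).tolist())
    for n in("lid_a","box","slab","press_a","box_seat"):
        print(n,[(round(d["p"],2),(np.array(d["position"])*[480,640]).round(1).tolist()) for d in bot.place_of(c,n)])
o=bot.get_obs();print(o)
E
```

```text
top [[529.7, 0.0, 324.0], [0.0, 529.7, 243.2], [0.0, 0.0, 1.0]] [[0.028, -1.0, 0.01, -0.006], [-0.996, -0.028, -0.083, 0.568], [0.083, -0.008, -0.997, 1.588], [0.0, 0.0, 0.0, 1.0]]
lid_a [(0.83, [220.8, 378.8]), (0.7, [319.7, 225.2]), (0.6, [278.3, 380.2])]
box [(0.79, [247.0, 267.2])]
slab [(0.86, [251.8, 378.2])]
press_a [(0.91, [285.3, 368.3]), (0.73, [222.5, 362.0]), (0.64, [329.8, 236.4])]
box_seat [(0.7, [240.4, 265.5])]
side [[460.7, 0.0, 324.0], [0.0, 460.7, 237.6], [0.0, 0.0, 1.0]] [[-0.729, -0.684, 0.004, 0.403], [-0.429, 0.453, -0.781, 0.301], [0.533, -0.571, -0.624, 0.966], [0.0, 0.0, 0.0, 1.0]]
lid_a [(0.8, [237.2, 386.3]), (0.77, [216.0, 333.0]), (0.63, [376.9, 303.9])]
box [(0.63, [292.2, 271.9])]
slab [(0.7, [236.8, 359.4])]
press_a [(0.77, [246.9, 381.4]), (0.7, [372.5, 324.6]), (0.68, [223.9, 332.1])]
box_seat [(0.56, [266.3, 270.8])]
{'t': 0.6, 'joint_pos': array([-1.24092874e+00,  2.63868853e-01,  1.60397642e+00, -1.49192872e-05,
        1.27365472e+00, -3.69185781e-02]), 'joint_velocities': array([-8.81954460e-04, -8.30218872e-05,  2.41503467e-03, -2.38886117e-03,
        9.71629664e-04, -5.11868101e-04]), 'tau': array([-1.85641611e-04, -5.14637554e+01, -3.67456305e+01, -2.03485324e-04,
        1.26233012e-03, -2.40149532e-06]), 'tcp_pos': array([ 0.24205486, -0.63012432,  0.30391349]), 'orientation': array([ 3.08881650e+00,  5.72911849e-01, -9.25688248e-07]), 'contact_force': array([ 0.1117743 , -0.1168458 ,  0.09006815]), 'ft_torque': array([-0.02482604,  0.00156459,  0.03047923]), 'grip_force': 0.0, 'gripper_width': 0.0853555682277231}
```

View pics/top0.png

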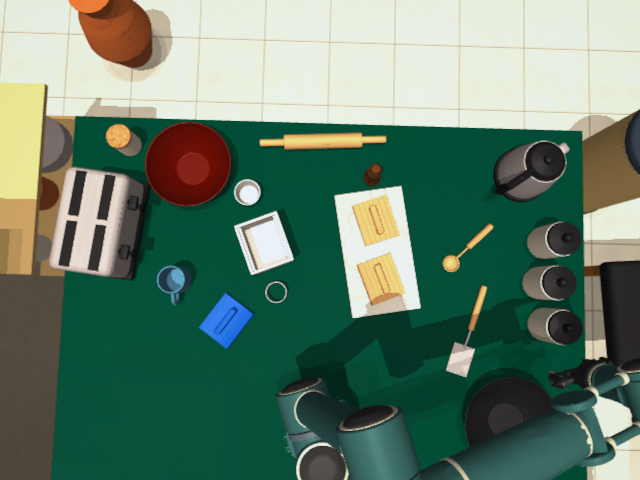

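View pics/side0.png

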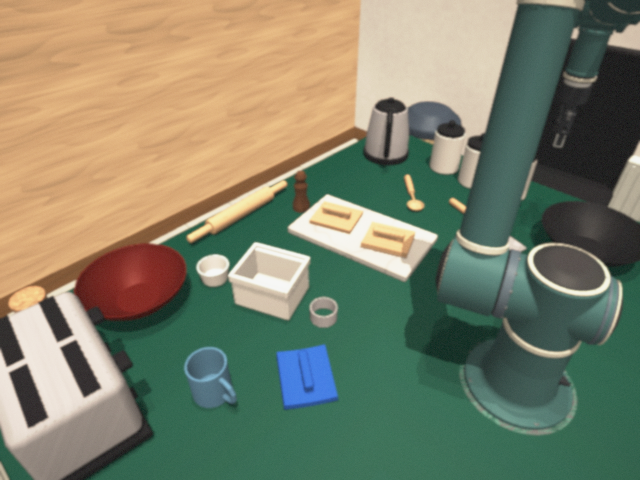

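The top view shows the two beech lids on the slab at about (375,220) and (380,280) in column,row order. The box is at (265,243), and the blue look-alike is at (226,320). Next I'll fit their poses to the masks.

```bash
cat > h.py <<'E'
from station import bot
import cv2,numpy as np
from scipy.optimize import minimize
from scipy.spatial.transform import Rotation as R
def proj(s,P):
    c=(np.c_[P,np.ones(len(P))]@np.asarray(s["world_to_cam"]).T)[:,:3]
    u=c@np.asarray(s["mtx"]).T
    return u[:,:2]/u[:,2:]
def unproj(s,uv,z):
    T=np.asarray(s["world_to_cam"]);Rm,t=T[:3,:3],T[:3,3]
    d=Rm.T@np.linalg.solve(s["mtx"],[uv[0],uv[1],1]);c=-Rm.T@t
    return c+d*(z-c[2])/d[2]
def prism(x,y,a,L,W,z0,z1):
    c,n=np.cos(a),np.sin(a)
    return np.array([[x+c*i*L/2-n*j*W/2,y+n*i*L/2+c*j*W/2,z] for z in(z0,z1) for i in(-1,1) for j in(-1,1)])
def render(s,P,box,K=8):
    x0,y0,x1,y1=box
    h=cv2.convexHull(((proj(s,P)-[x0-.5,y0-.5])*K-.5).astype(np.float32))
    im=np.zeros(((y1-y0)*K,(x1-x0)*K),np.float32)
    cv2.fillConvexPoly(im,np.round(h*16).astype(np.int32),1.0,shift=4)
    return cv2.resize(im,(x1-x0,y1-y0),interpolation=cv2.INTER_AREA)
def fit(s,m,g,L,W,z0,z1):
    ys,xs=np.nonzero(m);b=(max(xs.min()-8,0),max(ys.min()-8,0),xs.max()+9,ys.max()+9)
    t=m[b[1]:b[3],b[0]:b[2]].astype(float)
    f=lambda p:((render(s,prism(*p,L,W,z0,z1),b)-t)**2).sum()
    best=min((minimize(f,[g[0],g[1],a],method="Nelder-Mead",options=dict(initial_simplex=np.array([[g[0],g[1],a],[g[0]+.01,g[1],a],[g[0],g[1]+.01,a],[g[0],g[1],a+.15]]),xatol=1e-5,fatol=1e-3)) for a in g[2:]),key=lambda r:r.fun)
    return best.x,best.fun/t.sum()
E
cat > loc.py <<'E'
from h import *
SP={"lid_a":(.130,.110,.020,.034),"box":(.152,.132,.085,.1),"slab":(.38,.21,0,.02)}
for c in("top","side"):
    s=bot.snapshot(c)
    vis=s["color"].copy()
    for n,(L,W,z0,z1) in SP.items():
        for d in bot.cut_out(c,n):
            m=d["pixels"]
            ys,xs=np.nonzero(m); g=unproj(s,(xs.mean(),ys.mean()),z1)
            if c=="top":
                p,e=fit(s,m,[g[0],g[1],.12,-.05,.3],L,W,z0,z1)
                print(n,round(d["p"],2),m.sum(),p.round(4),round(e,3))
                cv2.polylines(vis,[cv2.convexHull(np.round(proj(s,prism(*p,L,W,z1,z1))).astype(np.int32))],1,(255,0,0))
            else: print(c,n,round(d["p"],2),m.sum(),g.round(3))
            if c=="side": vis[m]=vis[m]//2+np.array([100,0,0],np.uint8)
    x0,y0=(210,170) if c=="top" else (210,180)
    cv2.imwrite(f"pics/{c}1.png",cv2.resize(vis[y0:y0+150,x0:x0+230,::-1],None,fx=3.4,fy=3.4,interpolation=cv2.INTER_CUBIC))
E
python3 loc.py
```

```text
lid_a 0.91 1576 [ 0.4651 -0.1633  0.3978] 0.032
lid_a 0.75 1564 [ 0.327   0.2968 -0.6169] 0.053
lid_a 0.67 1616 [ 0.6427 -0.1432  0.337 ] 0.02
box 0.62 1562 [ 0.6183 -0.1297  0.3347] 0.49
box 0.55 2526 [0.5595 0.1863 0.3818] 0.034
slab 0.92 5630 [ 0.5489 -0.1501  0.1683] 0.548
side lid_a 0.86 2937 [0.311 0.314 0.034]
side lid_a 0.81 1147 [ 0.636 -0.138  0.034]
side lid_a 0.7 2311 [0.453 0.447 0.034]
side lid_a 0.65 1300 [ 0.461 -0.161  0.034]
side lid_a 0.54 500 [ 0.804 -0.157  0.034]
side box 0.81 4437 [0.521 0.216 0.1  ]
side slab 0.69 4169 [ 0.515 -0.124  0.02 ]
```

View pics/top1.png

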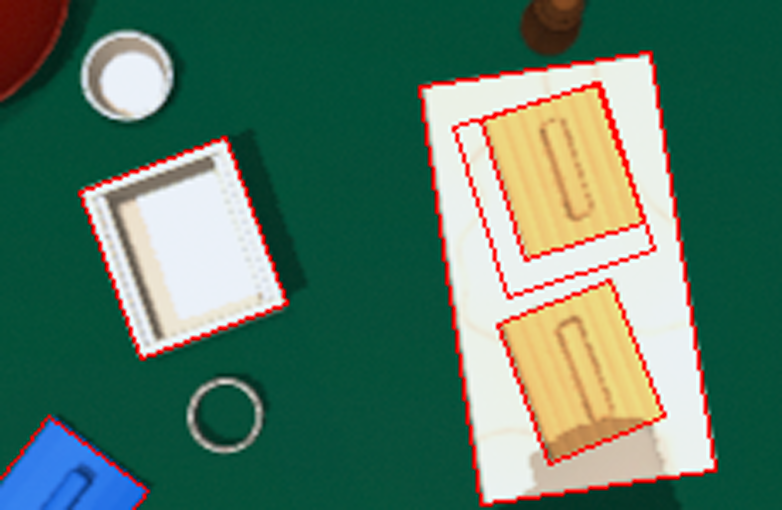

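The overlay matches the two lids, the slab and the box rim. The stray "box" fit beside the far lid, error 0.49, is false. Next is pressing both lids, near one first.

```bash
cat >> h.py <<'E'
N=np.array([.4651,-.1633,.3978]);F=np.array([.6427,-.1432,.337]);B=np.array([.5595,.1863,.3818])
down=lambda yaw:(R.from_euler("z",yaw)*R.from_euler("x",np.pi)).as_rotvec()
def at(p,x,y,z):
    c,s=np.cos(p[2]),np.sin(p[2]);return np.array([p[0]+c*x-s*y,p[1]+s*x+c*y,z])
E
cat > press.py <<'E'
from h import *
print(bot.get_obs()["t"])
bot.move_gripper(0.0,20)
for nm,L in(("N",N),("F",F)):
    o=down(L[2]+np.pi/2)
    bot.movep(at(L,0,.043,.20),o)
    bot.line_to(at(L,0,.043,.121),velocity=.12)
    bot.pause(.2)
    h1=bot.line_to(at(L,0,.043,.1),velocity=.008,force_limit=1.0); z1=bot.get_obs()
    h2=bot.line_to(at(L,0,.043,.098),velocity=.008,force_limit=4.0)
    bot.pause(.5); z2=bot.get_obs(); 
    s=bot.snapshot("side");cv2.imwrite(f"pics/press{nm}.png",cv2.resize(s["color"][180:300,270:450,::-1],None,fx=4,fy=4,interpolation=cv2.INTER_CUBIC))
    print(nm,h1,h2,z1["tcp_pos"].round(4),z1["contact_force"].round(2),z2["tcp_pos"].round(4),z2["contact_force"].round(2),z2["t"])
    bot.line_to(at(L,0,.043,.19),velocity=.1)
E
python3 press.py
```

```text
1.0
N True True [ 0.4482 -0.1234  0.1082] [0.89 2.05 2.03] [ 0.448  -0.1231  0.1071] [-0.46 -0.45  4.96] 7.2417
F True True [ 0.6285 -0.1026  0.1066] [-1.05  0.41  4.01] [ 0.6285 -0.1026  0.1067] [-0.72 -0.04  5.22] 12.4833
```

```bash
python3 -c "
import cv2,numpy as np
a=cv2.imread('pics/pressN.png');b=cv2.imread('pics/pressF.png')
cv2.imwrite('pics/pp.png',np.hstack([a[:,:],b[:,:]])[:, :].copy() if 0 else cv2.resize(np.vstack([a,b]),(450,600)))"
```

```text
(no output)
```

View pics/pp.png

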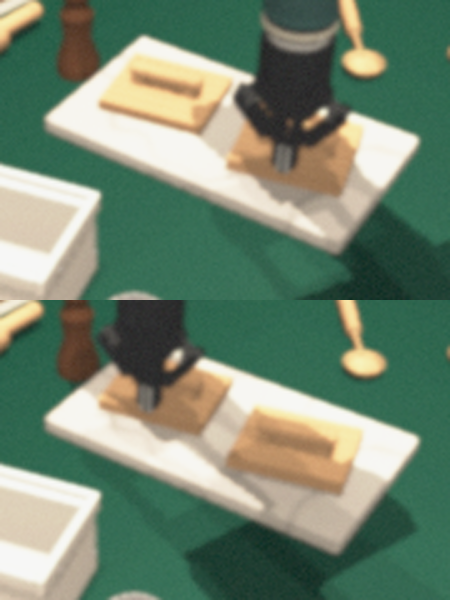

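The pressed near lid (top) shows its left edge lower and thinner than when it lies free (bottom), and it yielded softly. The far lid stopped hard. I'll confirm with one logged press on the near lid.

Run:
```python
from h import *
L=N
bot.movep(at(L,0,.043,.19),down(L[2]+np.pi/2))
bot.line_to(at(L,0,.043,.1125),velocity=.1)
bot.pause(.2)
for z in np.arange(.1115,.1045,-.0006):
    bot.line_to(at(L,0,.043,z),velocity=.006); bot.pause(.05); o=bot.get_obs(); print(round(z,4),o["tcp_pos"][2].round(4),o["contact_force"].round(2))
    if o["contact_force"][2]>6: break
bot.pause(.4)
s=bot.snapshot("side")
for d in bot.cut_out("side","lid_a"):
    print("side",round(d["p"],2),d["pixels"].sum(),(np.array(d["extent"])*[640,480,640,480]).round(0))
bot.line_to(at(L,0,.043,.19),velocity=.12)
print(bot.get_obs()["t"])
```

```text
0.1115 0.1115 [ 0.47 -1.32  0.67]
0.1109 0.1109 [ 0.42 -0.42  0.12]
0.1103 0.1103 [ 0.58 -0.3  -0.16]
0.1097 0.1097 [0.97 0.34 1.06]
0.1091 0.1091 [0.61 0.29 0.11]
0.1085 0.1086 [-0.83  0.62  1.75]
0.1079 0.1079 [-0.4   2.27  2.84]
0.1073 0.1073 [-0.15  1.98  2.82]
0.1067 0.1071 [-1.9   3.18  7.36]
side 0.78 824 [360. 230. 416. 253.]
side 0.7 2981 [274. 347. 337. 409.]
side 0.66 209 [405. 178. 421. 213.]
side 0.64 1091 [311. 199. 364. 230.]
19.5
```

The near lid gives way softly over about 2 mm, so it's the cupped one and the far lid is flat. I'll refine the poses and pick up the far lid.

Run:
```python
from h import *
for k in range(3):
    s=bot.snapshot("top")
    for n,(L,W,z0,z1),g0 in(("lid_a",(.130,.110,.020,.034),F),("box",(.152,.132,.085,.1),B)):
        for d in bot.cut_out("top",n):
            m=d["pixels"];ys,xs=np.nonzero(m);g=unproj(s,(xs.mean(),ys.mean()),z1)
            if np.hypot(*(g[:2]-g0[:2]))<.02:
                p,e=fit(s,m,[*g0],L,W,z0,z1);print(n,m.sum(),p.round(4),round(e,3))
                if n=="box":p,e=fit(s,m,[*g0],L,W,.03,z1);print("  lowz0",p.round(4),round(e,3))
print(bot.get_obs()["t"])
```

```text
lid_a 1592 [ 0.6425 -0.1435  0.3445] 0.012
box 2440 [0.5582 0.1864 0.3736] 0.014
  lowz0 [0.5593 0.1875 0.3727] 0.022
lid_a 1600 [ 0.6427 -0.1434  0.349 ] 0.022
box 2362 [0.5573 0.1863 0.3829] 0.025
  lowz0 [0.5588 0.1874 0.38  ] 0.046
lid_a 1533 [ 0.6415 -0.1439  0.3357] 0.028
box 2489 [0.5576 0.1865 0.3838] 0.029
  lowz0 [0.5587 0.1878 0.3871] 0.02
19.95
```

```bash
sed -i 's/^N=.*/N=np.array([.4651,-.1633,.3978]);F=np.array([.6425,-.1435,.343]);B=np.array([.558,.1864,.379])/' h.py
python3 - <<'E'
from h import *
bot.move_gripper(.045)
bot.movep(at(F,0,0,.19),down(F[2]))
hit=bot.line_to(at(F,0,0,.110),velocity=.06,force_limit=8); print("hit",hit,bot.get_obs()["tcp_pos"])
bot.move_gripper(0,40); o=bot.get_obs(); print(o["gripper_width"],o["grip_force"],o["contact_force"])
bot.line_to(at(F,0,0,.135),velocity=.05)
bot.line_to(at(F,0,0,.26),velocity=.15); o=bot.get_obs(); print(o["gripper_width"],o["grip_force"],o["contact_force"],o["ft_torque"])
bot.movep(at(B,0,0,.26),down(B[2])); 
bot.pause(.3);o=bot.get_obs();print(o["t"],o["contact_force"],o["tcp_pos"])
for c in("side","top"):
    s=bot.snapshot(c);y,x=(150,170) if c=="side" else (160,170)
    cv2.imwrite(f"pics/carry_{c}.png",cv2.resize(s["color"][y:y+180,x:x+200,::-1],None,fx=3.3,fy=3.3,interpolation=cv2.INTER_CUBIC))
    if c=="top":
        for d in bot.cut_out(c,"lid_a"):
            ys,xs=np.nonzero(d["pixels"]);print(d["p"],xs.mean(),ys.mean(),len(xs))
E
```

```text
hit False [ 0.64291224 -0.14360413  0.11062913]
0.019044097473279564 40.57759702205658 [-0.37052994 -1.0972917   3.181134  ]
0.019059207039758934 39.92763340473175 [-1.02932894 -0.29929681 -3.90447289] [ 0.00032689  0.04555697 -0.06263022]
26.9833 [-0.368627    0.33294063 -2.59040401] [0.5584475  0.18553535 0.25996522]
0.75 380.39880557398806 279.37292634372926 1507
0.68 217.6036809815951 326.7165644171779 815
0.65 261.8685524126456 254.62229617304493 601
```

View pics/carry_side.png

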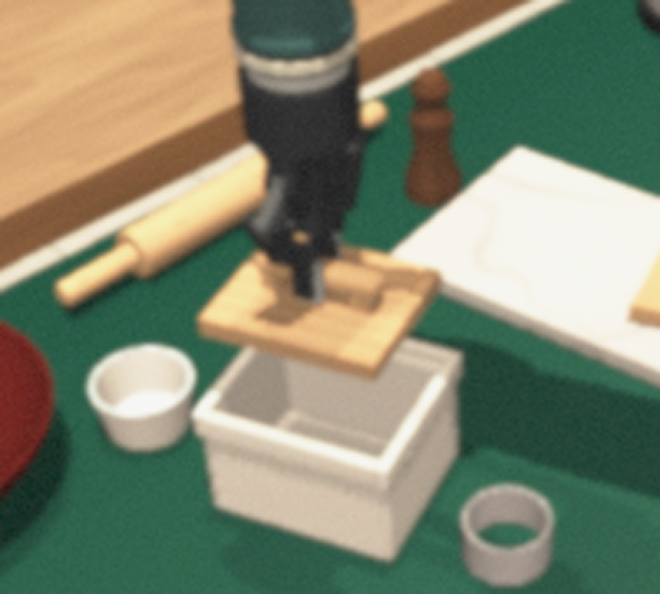

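View pics/carry_top.png

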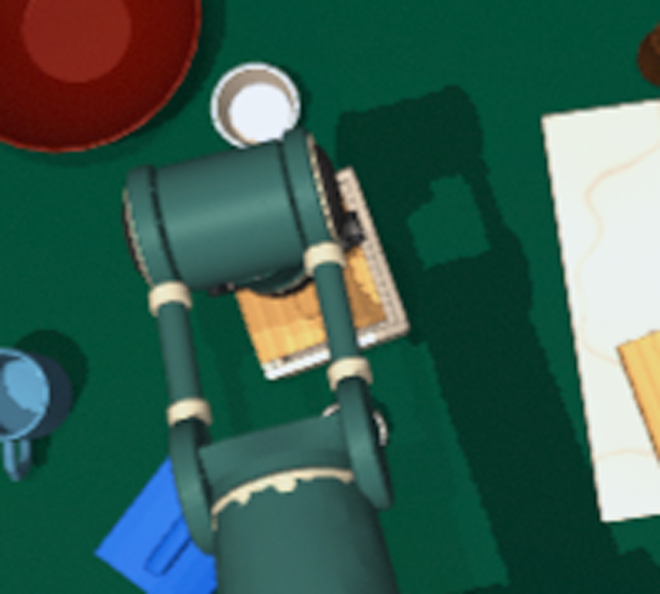

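The lid hangs level in the gripper above the open box, roughly aligned with the rim. Now lowering it with a force limit.

```bash
cat > low.py <<'E'
from h import *
import sys
dx,dy=map(float,sys.argv[1:3])
bot.line_to(at(B,dx,dy,.199),down(B[2]),velocity=.08); bot.pause(.3)
o=bot.get_obs();print(o["tcp_pos"].round(4),o["contact_force"].round(2))
hit=bot.line_to(at(B,dx,dy,.1795),velocity=.012,force_limit=7);o=bot.get_obs()
print(hit,o["tcp_pos"].round(4),o["contact_force"].round(2),o["ft_torque"].round(2),o["t"])
c,s=np.cos(B[2]),np.sin(B[2]);d=o["tcp_pos"]-at(B,dx,dy,0);print("box-frame F",(c*o["contact_force"][0]+s*o["contact_force"][1]).round(2),(-s*o["contact_force"][0]+c*o["contact_force"][1]).round(2))
E
python3 low.py 0 0
```

```text
[0.5583 0.1865 0.1996] [ 0.22  0.55 -2.39]
True [0.558  0.1862 0.1904] [-0.83 -0.32  4.83] [ 0.25  0.16 -0.01] 29.225
box-frame F -0.9 0.01
```

```bash
python3 low.py 0 -.002
```

```text
[0.5584 0.1844 0.1984] [-0.56 -0.41 -2.84]
True [0.5588 0.1846 0.1829] [ 0.19 -0.09  6.13] [-0.02 -0.02  0.01] 31.0417
box-frame F 0.14 -0.16
```

The lid is home at the expected height, 92.3 mm, with no moment on the tool. Releasing it and checking.

Run:
```python
from h import *
bot.move_gripper(.045); bot.pause(.2)
p=bot.get_obs()["tcp_pos"]
bot.line_to(p+[0,0,.1],velocity=.1)
bot.movep([.45,-.35,.3],down(.3)); bot.pause(.3)
s=bot.snapshot("top")
for n,(L,W,z0,z1) in {"lid_a":(.130,.110,.092,.106),"box":(.152,.132,.085,.1)}.items():
    for d in bot.cut_out("top",n):
        m=d["pixels"];ys,xs=np.nonzero(m);g=unproj(s,(xs.mean(),ys.mean()),z1)
        if np.hypot(*(g[:2]-B[:2]))<.03:
            q,e=fit(s,m,[*B],L,W,z0,z1);print(n,len(xs),q.round(4),round(e,3))
t=bot.snapshot("side")
a=s["color"][190:300,220:420,::-1];b=t["color"][185:325,220:440,::-1]
r=lambda im:cv2.resize(im,(520,int(520*im.shape[0]/im.shape[1])),interpolation=cv2.INTER_CUBIC)
im=np.vstack([r(a)[:270],r(b)[:330]]);cv2.imwrite("pics/end.png",im);print(bot.get_obs()["t"])
```

```text
lid_a 1711 [0.5563 0.1875 0.3835] 0.02
box 782 [0.5576 0.1868 0.3841] 2.209
35.225
```

View pics/end.png

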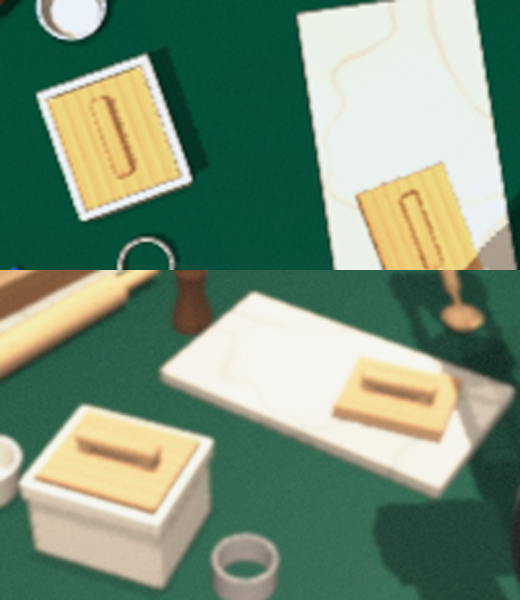

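The final views show the flat lid sitting evenly inside the rim, top panel around (115,135). The cupped lid lies level on the slab. Handing in.

```bash
python3 -c "
from station import bot
print(bot.job_done())"
```

```text
the job is handed in; nothing more can be done
None
```

I found the cupped lid (the one nearer the robot), tipped it with a fingertip and left it on the slab; the flat lid is seated in the box rim, and the job was handed in at about 35 s with no verdict shown.

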